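Rack the sanding paddle, then tip the tote of wheels into its pick corner

ROBOT

A 6-joint arm with a two-finger parallel gripper is mounted at the origin on the work surface. World frame = base frame: x ahead of the robot, y to its left, z up, the work surface at z = 0. Lengths are in m, angles in rad, forces in N, time in s.
With the tool pointing down it reaches from about 0.4 to 0.825 m from the base axis. Payload 7 kg.
Tool frame: the origin (TCP) lies midway between the tips of the shut fingers; the grasp point (between the pads) lies 19 mm behind it; z points along the fingers, y is the line along which they close (so a half turn about z gives the same grasp; the last joint's range is limited). The gripper opens to 88 mm and grips with 3 to 60 N. Pads are 19 mm wide; open, the fingers measure 130 mm over their backs; the gripper's body (78 mm by 193 mm) begins 47 mm behind the grasp point.
Start: joints at [1.399, 0.359, 0.012, 0, -1.224, -0.288], TCP at [0.3, 0.605, 0.227] pointing down, gripper open.
Joint ranges: [-3.07, 3.07], [-1.43, 2.12], [-1.02, 1.25], [-3.03, 1.67], [-3.05, -0], [-3.03, 3.03]. Speed limits (rad/s): [2.39, 2.39, 3.01, 3.14, 3.14, 3.14].

INTERFACE

Orientations are given as [roll, pitch, yaw] about the fixed x, y, z axes, in that order (R = Rz(yaw) Ry(pitch) Rx(roll)).
In Python, from station import telemetry, eyes, ticket, recognise, trace gives the robot as it stands. The module is installed in compiled form; this text tells all that it offers.
- The arm moves only by the tool servo_tool, never from a script. Its argument "series" is a list that holds one entry, the list of rows, each a list of 4 numbers: the shift along the tool's x, y, z in mm, then the turn about the tool's z in rad. In form: [[[x, y, z, roll], ...]]. A call has exactly 10 rows; each row shifts and turns the commanded pose from where the row before left it, along the tool's axes as they then stand; what a row does not reach is not made up. A row lasts 1/12 s, in which the tool goes at most 41.7 mm and 7.16 degrees, less where a joint would pass 70% of its speed; a pose out of reach is approached as far as the arm can. A call is refused whole if a number of a shift passes 41.7 or a number of a turn 0.125, either way. A call with a gripper value outside its range is refused whole. "claw" is the gripper's target within -1 to 1 (shut at 1, half-way at 0, fully open at -1), set as the call begins (left out, the last holds). The fingers move at their own pace and stop on an object; "grip_force" is the grip in N (left out, the last holds). Time passes only in rows, so rows that do not move let the fingers close, or fill a call up. It gives the time, the measured TCP pose, the force, the opening and the grip force at its end, in the units of the state.
- telemetry.get_state(): the state, without advancing time (a new reading comes with each control period).
- eyes.grab_frame(name): name is "scene" or "top" or "wrist"; returns the picture (384x512x3 uint8, red, green, blue); there is no depth.
- eyes.calibration(name): a dict with "mtx" (3x3 intrinsics, pixels), "rvec" (rotation vector, rad) and "tvec" (3), from world to camera coordinates, as OpenCV has them. Camera axes: x right, y down, z forward; pixel columns grow to the right and rows downward; lengths in m; the calibration is good to about 2 mm. A picture is of the moment at which its call begins: read the wrist's pose just before it. calibration takes no time and is no camera call; for the wrist camera it gives the pose at the moment of the call.
- ticket.job_done(): hands the job in; it is judged then, once.
Trained networks look in the newest picture that a camera, given by its name, has taken for a name from the list of things; names that differ only in an ending like _2 or _b are one class to them, and where a whole thing is asked for, a point or a joint stands for the part that bears it (a point fixed in the world has none). Each returns a list of dicts, best first, with "conf" (0 to 1); they miss things now and then, are a little off and sometimes report something else, mostly with a low value. They report only what shows in the picture. A call takes as long as a camera call. They do not tell look-alikes from the thing itself.
- recognise(camera, name): "position" ([x, y, z] in m, in world coordinates, good to about 4 mm: the middle of the surface that is visible of it).
- trace(camera, name): "mask" (384x512 bool, what is visible of it).
The state is a dict: "t": time; "q": joint angles; "qd": joint speeds; "joint_efforts": joint torques, N m; "eef_pos": TCP position; "ee_rot": TCP orientation; "force": force on the tool from outside, world axes, zero at the start; "moment": the same for the moment, N m; "width": finger opening in m; "gripper_force": force on a finger pad.
Only numpy, scipy, OpenCV 4.12 (cv2) and the standard library are available. Lean on these libraries where they do the work, as an engineer would, in place of code of your own. Each camera call takes 0.05 s, during which the arm holds its last target. There are 200 camera calls.

TASK

A sanding paddle was left lying across the plywood tote of turned wooden wheels. Slide the paddle, round nose first, into the empty slot of the paddle rack until it is fully home and let go of it; then take the tote by its rim and tip it up so that all four wheels slide together into its cut-down corner, the one with the low walls. Finish while still gripping the tote and holding it tilted and still, clear of the other things, so that a workmate can pick the wheels out; leave the other things on the bench where they are.

Things in the scene. Friction and masses are not known exactly. Their poses are not given: they have to be found in the camera images.
- paddle_grip (a point): flat plywood sanding paddle, 240 mm long, 10 thick, lying level across the near and far rims of the tote (underside 60 up), handle end towards the robot; handle 26 wide, 120 long. This point: place to grip, over the open tote, mid-width and mid-thickness of the handle, 155 behind the nose. x along the paddle to the nose, y across, z out of its face. About 70 g
- paddle_nose (a point): end of the paddle's round nose, on its centre line, half-way through the thickness, 155 mm ahead of paddle_grip; same axes. Blade 44 wide, 120 long, nose radius 22, brown abrasive on its faces
- paddle: the same paddle; origin in the middle of its length and width, on its underside. Same axes
- slot_mouth (a point): empty slot of the paddle rack (left one seen from the robot): level channel 50 mm wide, 14 high, 115 deep to a solid stop, open in front; 7 wide lips overhang both sides, the blade slides in flat under them. Point: middle of the mouth, half-way up (29 above the bench, floor at 22). x points into the slot, y left, z up. Home: nose at the stop (within 12); the handle stays outside
- rack: paddle rack fixed to the bench, mouths towards the robot: base 130 mm deep (x), 170 wide (y), 22 high, rails and lips up to 42. Origin: middle of its underside; x from mouths to stop. Slot centre lines at y = +45 (empty) and -45 (holds a flat file; its round wooden handle, 27 thick, stands out 155 before the mouth, up to 39 high)
- tote: open plywood tote, loose, 0.4 to 0.65 kg, outside 190 (x) by 230 (y) by 60 mm high, straight walls 9 thick, white laminate floor 6 thick. Origin: middle of its underside. Both walls are cut down to 34 high along 60 at the corner x = -95, y = +115 (pick corner). Any wall can be pinched from above; lifting the corner x = +95, y = -115 tips it about the pick corner, which can stay on the bench
- tote_centre (a point): the same tote: centre of its box, 30 above its underside. Same axes
- tote_pick_corner (a point): the same tote: inner corner of its floor at the cut-down pick corner, at x = -86, y = +106, z = 6 in its axes. The wheels must gather here
- tote_high_corner (a point): the same tote: outer top corner of its walls opposite the pick corner, at x = +95, y = -115, z = 60 in its axes: the corner to lift
- wheel0_centre (a point): centre of a turned wooden wheel, a disc 36 mm across and 14 thick, 11 g, lying flat on the tote's floor; all four alike. Waxed (friction 0.15 to 0.25): alone they begin to slide at 9 to 14 degrees of tilt, but to run along the walls right into the corner they need some 33 degrees or more, straight towards that corner (both its walls equally low)
- wheel1_centre (a point): centre of a turned wooden wheel, a disc 36 mm across and 14 thick, 11 g, lying flat on the tote's floor
- wheel2_centre (a point): centre of a turned wooden wheel, a disc 36 mm across and 14 thick, 11 g, lying flat on the tote's floor
- wheel3_centre (a point): centre of a turned wooden wheel, a disc 36 mm across and 14 thick, 11 g, lying flat on the tote's floor
- hammer: claw hammer lying right of the rack (bystander), 320 long; origin under its middle
- screwdriver: screwdriver lying to the right (bystander), 200 long; origin under its middle
- offcut_a: wooden offcut 150 x 45 x 38 lying behind the tote (bystander); origin under its middle
- offcut_b: wooden offcut 90 x 60 x 19 lying left of the tote (bystander); origin under its middle
- glue: glue bottle, 60 diameter, 170 high, standing left behind the tote (bystander); origin under its middle
- tape: tape measure 68 x 38 x 66 high, standing left of the tote (bystander); origin under its middle
- square: flat aluminium rafter square, a triangle of about 180, lying behind the tote (bystander); origin under its middle
There are look-alikes about, which are no part of the job. Leave any orange, purple or yellow look-alike of the part that bears wheel3_centre alone.

How it is judged:
On the way, in this order (a step that is already met when the one before it is completed fails the run):
1. the paddle is fully home in the empty slot and let go (x of paddle_nose in the frame of slot_mouth above 0.103 m and y of paddle_nose in the frame of slot_mouth between -0.008 and 0.008 m and z of paddle_nose in the frame of slot_mouth between -0.006 and 0.006 m and angle between the x axis of paddle_nose and the x axis of slot_mouth, either way round below 0.1 rad and contact force between the fingers and paddle below 0.2 N), for 0.2 s.
2. the tote is gripped and tilted, with all four wheels gathered at its cut-down corner (distance between each of wheel0_centre, wheel1_centre, wheel2_centre, wheel3_centre and tote_pick_corner below 0.13 m and angle between tote_centre's own z axis and vertical between 0.35 and 1 rad and contact force between the fingers and tote above 2 N), for 0.3 s.
At the end, for the whole second after the job is handed in: fingers grip the tote (over 2 N), still, tilted 20 to 57 degrees, touching neither rack nor bystanders; all wheel centres within 130 mm of the inner floor corner at the low walls; paddle untouched in the empty slot, nose within 12 mm of the stop, 8 mm sideways, 6 mm in height, 6 degrees (all of step 1 and all of step 2 and contact force between tote and rack below 0.3 N and linear speed of tote below 0.03 m/s and contact force between tote and hammer below 0.3 N and contact force between tote and screwdriver below 0.3 N and contact force between tote and offcut_a below 0.3 N and contact force between tote and offcut_b below 0.3 N and contact force between tote and glue below 0.3 N and contact force between tote and tape below 0.3 N and contact force between tote and square below 0.3 N); the arm keeps its last pose, push and grip.
It fails at once if another thing on the bench is pushed more than 40 mm (distance of any of hammer, screwdriver, offcut_a, offcut_b, glue, tape, square from where it was at the start of the episode above 0.04 m).
It also fails if it takes over 59 s, if anything falls off the work surface, if the arm or the gripper's body presses on something with over 40 N, if the wrist force passes 120 N, or if a joint passes its speed limit or range.

## Working session

There is one attempt and no reset: what is moved stays moved. The work goes in short steps, Python scripts to look and compute and a tool call to move; the robot and the scene stay as the last step left them, time stands still between calls to the robot, and variables do not carry over. Pictures are saved under pics/ and viewed, at most 10 in all, crops included, and the job is handed in when it is done.

Besides the shell and the picture viewer there is one more tool, called after "Request:" as a command line: name --argument value ..., lists and objects as JSON in quotes. servo_tool: Moves the arm, as the interface text tells. Its arguments: {"type":"object","properties":{"series":{"type":"array"},"claw":{"type":"number"},"grip_force":{"type":"number"}},"required":["series"]}

```bash
mkdir -p pics; cat > h.py <<'E'
import numpy as np, cv2
from scipy.spatial.transform import Rotation as R
from station import telemetry, eyes, ticket, recognise, trace
def save(img,n): cv2.imwrite('pics/'+n, cv2.cvtColor(img,cv2.COLOR_RGB2BGR))
def pix(c,P,cal=None):
    k=cal or eyes.calibration(c); return cv2.projectPoints(np.array(P,float).reshape(-1,1,3),np.array(k['rvec']),np.array(k['tvec']),np.array(k['mtx']),None)[0].reshape(-1,2)
def ray(c,uv,z,cal=None):
    k=cal or eyes.calibration(c); M=cv2.Rodrigues(np.array(k['rvec'],float))[0]; t=np.array(k['tvec'],float).ravel()
    o=-M.T@t; out=[]
    for p in np.array(uv,float).reshape(-1,2):
        d=M.T@np.linalg.inv(np.array(k['mtx']))@np.array([*p,1]); out.append(o+d*(z-o[2])/d[2])
    return np.array(out)
E
cat > a.py <<'E'
from h import *
a=eyes.grab_frame('top'); b=eyes.grab_frame('scene'); save(a,'top.png'); save(b,'scene.png')
save(np.hstack([cv2.resize(a,(400,300)),cv2.resize(b,(400,300))]),'both.png')
np.save('top.npy',a)
s=telemetry.get_state(); print(s['t'],s['eef_pos'],s['ee_rot'],s['width'])
for c in ['top','scene']:
  for n in ['paddle_grip','paddle_nose','slot_mouth','tote_centre','tote_pick_corner','tote_high_corner','wheel0_centre']+(['rack','paddle','tote'] if c=='top' else []):
    for r in recognise(c,n)[:6]: print(c,n,round(r['conf'],2),np.round(r['position'],3),pix(c,r['position']).round().tolist())
E
python3 a.py
```

```text
0.1 [0.29936717 0.60450703 0.22573604] [ 3.14013393e+00 -1.24433719e-04 -4.59904381e-01] 0.08774858790134629
top paddle_grip 0.83 [0.524 0.135 0.07 ] [[204.0, 198.0]]
top paddle_grip 0.3 [0.503 0.167 0.004] [[197.0, 206.0]]
top paddle_nose 0.58 [0.524 0.134 0.073] [[205.0, 198.0]]
top slot_mouth 0.98 [ 0.634 -0.278  0.044] [[326.0, 171.0]]
top tote_pick_corner 0.86 [0.505 0.166 0.004] [[197.0, 206.0]]
top tote_high_corner 0.69 [ 0.632 -0.278  0.042] [[326.0, 172.0]]
top wheel0_centre 0.51 [0.461 0.067 0.018] [[225.0, 219.0]]
top rack 0.68 [ 0.633 -0.281  0.042] [[327.0, 172.0]]
top rack 0.22 [ 0.568 -0.536  0.027] [[400.0, 193.0]]
top paddle 0.95 [0.52  0.134 0.07 ] [[205.0, 200.0]]
top paddle 0.57 [0.504 0.17  0.006] [[196.0, 206.0]]
top tote 0.75 [0.503 0.17  0.007] [[196.0, 206.0]]
top tote 0.21 [ 0.57  -0.535  0.028] [[400.0, 192.0]]
scene paddle_grip 0.69 [0.534 0.128 0.074] [[315.0, 198.0]]
scene paddle_grip 0.64 [ 0.652 -0.272  0.042] [[176.0, 203.0]]
scene paddle_nose 0.68 [0.537 0.132 0.071] [[316.0, 200.0]]
scene slot_mouth 0.82 [ 0.651 -0.274  0.04 ] [[175.0, 203.0]]
scene slot_mouth 0.51 [0.554 0.406 0.061] [[409.0, 230.0]]
scene tote_centre 0.68 [0.503 0.165 0.011] [[326.0, 206.0]]
scene tote_pick_corner 0.71 [ 0.649 -0.271  0.039] [[177.0, 203.0]]
scene tote_pick_corner 0.65 [0.504 0.165 0.016] [[326.0, 205.0]]
scene tote_high_corner 0.57 [0.504 0.162 0.012] [[325.0, 206.0]]
scene tote_high_corner 0.53 [0.534 0.133 0.071] [[317.0, 200.0]]
```

```bash
python3 - <<'E'
import cv2
a=cv2.imread('pics/top.png'); c=a[110:290,150:390]; cv2.imwrite('pics/topc.png',cv2.resize(c,(800,600),interpolation=cv2.INTER_CUBIC))
E
```

```text
(no output)
```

View pics/both.png

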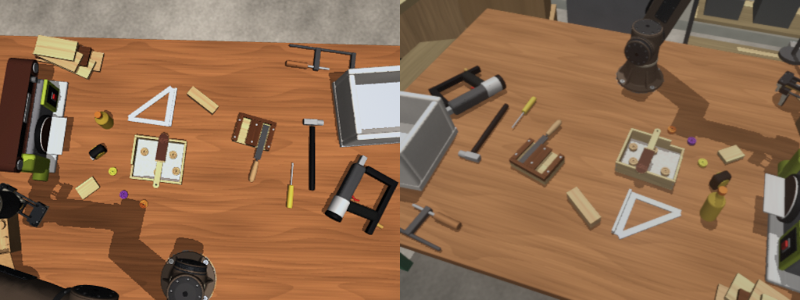

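View pics/topc.png

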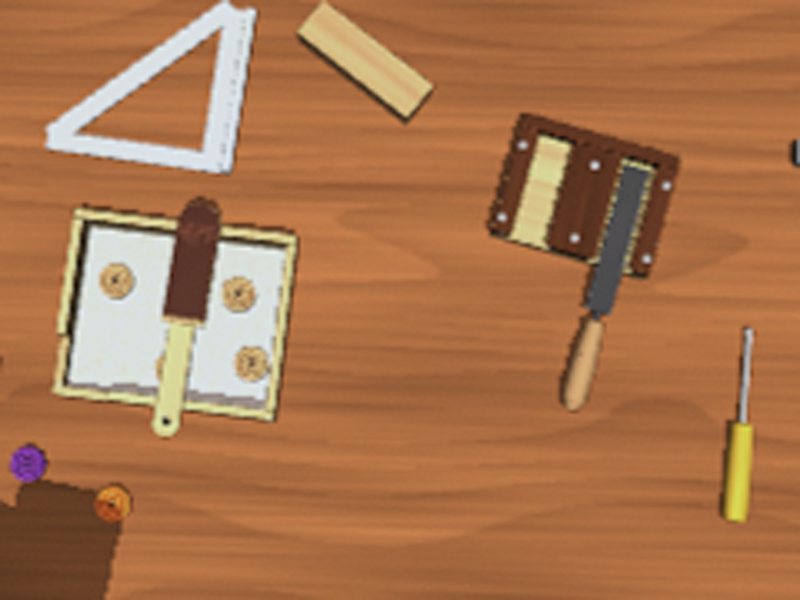

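The top view crop shows:
- The tote's outline has corners at (78,207), (299,233), (273,420) and (55,393). The cut-down corner is near-left, where the wall steps at (62,340).
- The paddle's nose is at (203,200) and its handle end at (163,430).
- The rack's empty slot is at (545,190). The file is to its right, with its handle at (580,370).

Look-alikes:
- **Wheels:** the purple (28,463), orange (113,503) and yellow discs lie outside the tote. The real wheels are the four plain ones inside it.
- **Paddle:** the file could be mistaken for it, but it is already in the right slot. The paddle is the brown and plywood piece across the tote.

```bash
cat > b.py <<'E'
from h import *
f=lambda L:[(150+u*.3-.35,110+v*.3-.35) for u,v in L]
T=ray('top',f([(78,207),(299,233),(273,420)]),.06); L=ray('top',f([(55,393)]),.034)
print('tote FL FR NR',T.round(3).tolist(),'NL',L.round(3).tolist()); print('dims',np.linalg.norm(T[0]-T[1]),np.linalg.norm(T[1]-T[2]))
P=ray('top',f([(163,430),(203,200)]),.07); d=P[1]-P[0]; print('paddle',P.round(3).tolist(),np.linalg.norm(d),'yaw',np.arctan2(d[1],d[0]))
C=ray('top',f([(522,115),(680,157),(647,277),(490,232)]),.042); print('rack',C.round(3).tolist(),C.mean(0).round(3)); 
e=C[0]-C[3]+C[1]-C[2]; g=C[0]-C[1]+C[3]-C[2]; print('yaw',np.arctan2(e[1],e[0]),np.arctan2(-g[0],g[1]),np.linalg.norm(e)/2,np.linalg.norm(g)/2)
k=eyes.calibration('wrist'); M=cv2.Rodrigues(np.array(k['rvec'],float))[0]; print('wristcam',(-M.T@np.array(k['tvec']).ravel()).round(3),M.round(2).tolist(),np.array(k['mtx']).round(0).tolist())
E
python3 b.py
```

```text
tote FL FR NR [[0.613, 0.248, 0.06], [0.593, 0.02, 0.06], [0.401, 0.04, 0.06]] NL [[0.424, 0.266, 0.034]]
dims 0.22879081708505108 0.1926231338521099
paddle [[0.388, 0.149, 0.07], [0.623, 0.119, 0.07]] 0.23686701199953117 yaw -0.1266379382832027
rack [[0.728, -0.208, 0.042], [0.688, -0.373, 0.042], [0.56, -0.339, 0.042], [0.603, -0.177, 0.042]] [ 0.645 -0.274  0.042]
yaw -0.25238383081194526 -0.24620370294601684 0.13028029055655324 0.16899087496465356
wristcam [0.368 0.569 0.384] [[-0.44, -0.9, 0.0], [-0.86, 0.43, 0.28], [-0.25, 0.13, -0.96]] [[287.0, 0.0, 255.0], [0.0, 287.0, 194.0], [0.0, 0.0, 1.0]]
```

Request:
servo_tool --series '[[[0,0,0,-0.111],[0,0,0,-0.111],[0,0,0,-0.111],[16.3,31.4,0,0],[16.3,31.4,0,0],[16.3,31.4,0,0],[16.3,31.4,0,0],[16.3,31.4,0,0],[16.3,31.4,0,0],[16.3,31.4,0,0]]]' --claw -0.3 --grip_force 30

```text
t: 1.78
eef_pos: [0.3852, 0.3708, 0.2268]
ee_rot: [-3.141, -0.0, -0.127]
force: [-0.4, 1.0, -0.2]
width: 0.0569
gripper_force: 0.0
```

Request:
servo_tool --series '[[[16.3,31.4,0,0],[16.3,31.4,0,0],[16.3,31.4,0,0],[16.3,31.4,0,0],[16.3,31.4,0,0],[16.3,31.4,0,0],[16.3,31.4,0,0],[0,0,20,0],[0,0,20,0],[0,0,0,0]]]'

```text
t: 2.62
eef_pos: [0.4686, 0.1381, 0.1835]
ee_rot: [3.139, 0.004, -0.129]
force: [-0.8, -1.2, 0.0]
width: 0.0568
gripper_force: 0.0
```

```bash
cat > c.py <<'E'
from h import *
s=telemetry.get_state(); k=eyes.calibration('wrist'); a=eyes.grab_frame('wrist'); save(cv2.resize(a,(800,600)),'w1.png'); np.save('w1.npy',a); np.save('k1.npy',k,allow_pickle=True)
print(s['t'],s['eef_pos'],s['ee_rot'],s['width'],s['force'])
for n in ['paddle_grip','paddle_nose','paddle']:
    for r in recognise('wrist',n)[:3]: print(n,round(r['conf'],2),np.round(r['position'],3),(pix('wrist',r['position'],k)*800/512).round().tolist())
m=trace('wrist','paddle')
for x in m[:2]:
    mm=x['mask']; v,u=np.nonzero(mm); print(x['conf'],mm.sum(),u.min(),u.max(),v.min(),v.max())
    W=ray('wrist',np.c_[u,v],.07,k)[:,:2]
    np.save('W.npy',W)
    c=W.mean(0); w,V=np.linalg.eigh(np.cov((W-c).T)); d=V[:,1]*np.sign(V[0,1]); print('yaw',np.arctan2(d[1],d[0]),c,((W-c)@d).min(),((W-c)@d).max())
E
python3 c.py
```

```text
2.6167 [0.46859848 0.13810327 0.18350385] [ 3.13901471  0.00416224 -0.12934731] 0.05681232139818969 [-0.77571376 -1.18173126  0.03981943]
paddle_grip 0.68 [0.661 0.362 0.011] [[15.0, 32.0]]
paddle_grip 0.56 [0.539 0.132 0.068] [[389.0, 180.0]]
paddle_nose 0.68 [0.544 0.141 0.071] [[374.0, 175.0]]
paddle 0.77 [0.54  0.131 0.069] [[391.0, 179.0]]
paddle 0.43 [0.519 0.172 0.003] [[341.0, 213.0]]
0.57 9698 226 278 13 259
yaw -0.12136957721849409 [0.53052964 0.13004069] -0.13816418958532875 0.09012426718885695
```

View pics/w1.png

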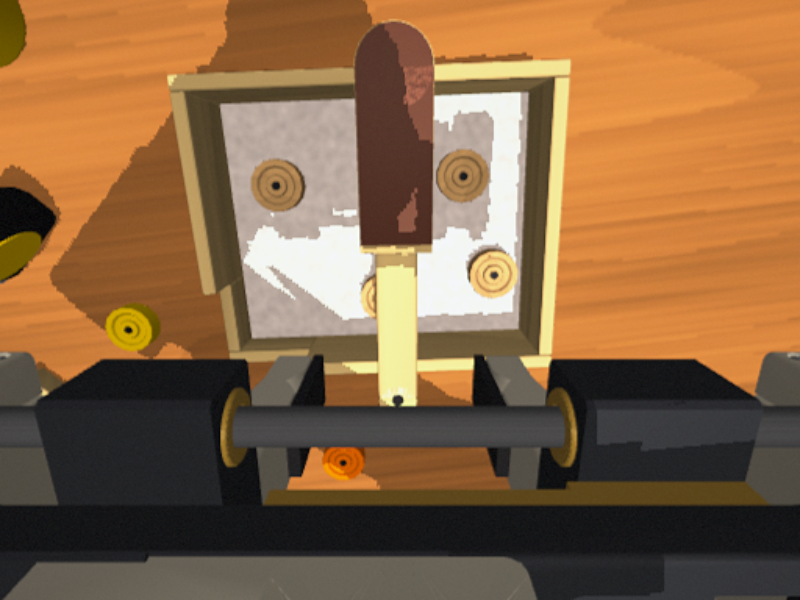

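The picture shows the paddle's nose at (394,20) and the handle centred at u≈397 between the open fingers. All four plain wheels are inside the tote, and the orange and yellow discs lie outside. The tool is already over paddle_grip to within about 2 mm, so I'll go down and grip.

Request:
servo_tool --series '[[[0,0,27.5,0],[0,0,27.5,0],[0,0,27.5,0],[0,0,27.5,0],[0,0,27.5,0],[0,0,0,0],[0,0,0,0],[0,0,0,0],[0,0,0,0],[0,0,0,0]]]'

```text
t: 3.7
eef_pos: [0.4714, 0.1408, 0.0509]
ee_rot: [-3.139, -0.002, -0.126]
force: [-0.0, -0.5, 0.1]
width: 0.0572
gripper_force: 0.0
```

Request:
servo_tool --series '[[[0,0,0,0],[0,0,0,0],[0,0,0,0],[0,0,0,0],[0,0,0,0],[0,0,0,0],[0,0,0,0],[0,0,0,0],[0,0,0,0],[0,0,0,0]]]' --claw 1 --grip_force 35

```text
t: 4.53
eef_pos: [0.4703, 0.1399, 0.0491]
ee_rot: [3.141, 0.0, -0.127]
force: [-0.1, -0.9, 2.1]
width: 0.0255
gripper_force: 35.0
```

```bash
python3 - <<'E'
from h import *
k=np.load('k1.npy',allow_pickle=True).item()
s=512/800
f=lambda L:[(u*s-.18,v*s-.18) for u,v in L]
T=ray('wrist',f([(170,75),(570,60),(551,367)]),.06,k); print('tote FL FR NR',T.round(4).tolist(),np.linalg.norm(T[0]-T[1]),np.linalg.norm(T[1]-T[2]), 'NL',ray('wrist',f([(232,360)]),.034,k).round(3).tolist())
E
```

```text
tote FL FR NR [[0.612, 0.2479, 0.06], [0.5907, 0.0228, 0.06], [0.403, 0.0394, 0.06]] 0.22602606293298788 0.18847824548889752 NL [[0.426, 0.266, 0.034]]
```

Request:
servo_tool --series '[[[0,0,-25,0],[0,0,-25,0],[0,0,-25,0],[10.5,30,-18,0],[10.5,30,-18,0],[10.5,30,-18,0],[10.5,30,-18,0],[10.5,30,-18,0],[10.5,30,-18,0],[10.5,30,-18,0]]]'

```text
t: 5.37
eef_pos: [0.5165, -0.0791, 0.2509]
ee_rot: [-3.141, 0.0, -0.127]
force: [1.1, -0.1, -0.5]
width: 0.0253
gripper_force: 35.0
```

Request:
servo_tool --series '[[[0,0,0,0.0],[0,0,0,0],[0,0,0,0],[0,0,0,0],[0,0,0,0],[0,0,0,0],[0,0,0,0],[0,0,0,0],[0,0,0,0],[0,0,0,0]]]'

```text
t: 6.2
eef_pos: [0.5167, -0.0775, 0.25]
ee_rot: [-3.142, 0.0, -0.126]
force: [0.6, -0.5, -0.3]
width: 0.0254
gripper_force: 35.0
```

```bash
cat > d.py <<'E'
from h import *
s=telemetry.get_state(); k=eyes.calibration('wrist'); a=eyes.grab_frame('wrist'); save(cv2.resize(a,(800,600)),'w2.png'); np.save('k2.npy',k,allow_pickle=True)
print(s['t'],s['eef_pos'],s['ee_rot'],s['width'],s['force'])
C=np.array([.645,-.274]); e=np.array([np.cos(.25),-np.sin(.25)]); n=np.array([-e[1],e[0]])
for q in [(65,85),(65,-85),(-65,-85),(-65,85)]: print('exp',q,(pix('wrist',[*(C+q[0]/1e3*e+q[1]/1e3*n),.042],k)*800/512).round().tolist())
E
python3 d.py
```

```text
6.2 [ 0.51669545 -0.07745741  0.25004549] [-3.14154864e+00  5.80698867e-08 -1.26497714e-01] 0.025397793162011354 [ 0.58993869 -0.45321875 -0.32974503]
exp (65, 85) [[545.0, -58.0]]
exp (65, -85) [[783.0, -22.0]]
exp (-65, -85) [[722.0, 170.0]]
exp (-65, 85) [[508.0, 142.0]]
```

View pics/w2.png

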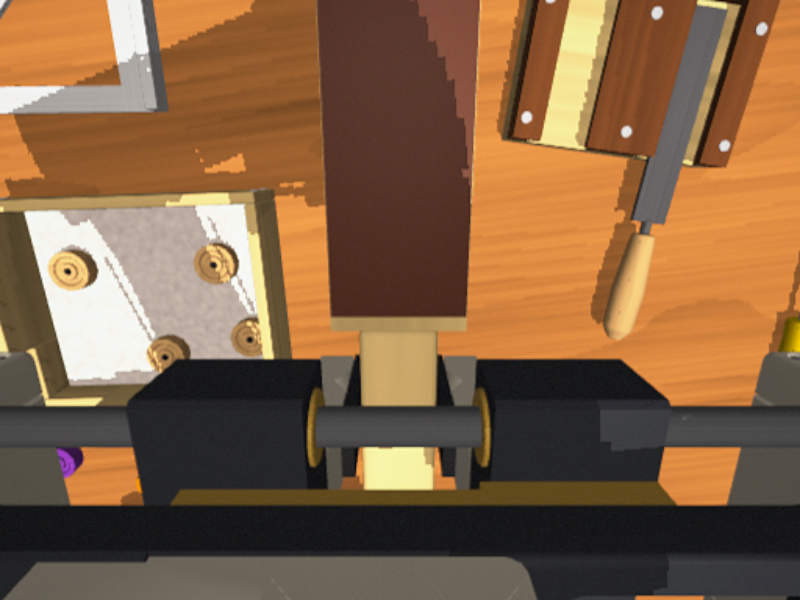

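The picture shows the rack's top near-left corner at (511,137), its near-right corner at (729,165), and the empty slot's gap at the mouth from (545,143) to (588,150). The paddle is held straight.

```bash
python3 - <<'E'
from h import *
k=np.load('k2.npy',allow_pickle=True).item(); s=512/800
f=lambda L:[(u*s-.18,v*s-.18) for u,v in L]
C=ray('wrist',f([(511,137),(729,165),(545,142),(588,149),(570,0),(622,0),(527,0)]),.042,k); print(C.round(4).tolist())
m=(C[0]+C[1])/2; g=C[0]-C[1]; print('front mid',m,'len',np.linalg.norm(g),'yaw',np.arctan2(-g[0],g[1]))
for a,b in((2,4),(3,5),(0,6)): d=C[b]-C[a]; print('yaw',np.arctan2(d[1],d[0]))
print('mouth from gap',(C[2]+C[3])/2,np.linalg.norm(C[2]-C[3]))
a=.25; print('mouth from corners',m[:2]+.045*np.array([np.sin(a),np.cos(a)]))
# paddle yaw/lateral in tool frame: mid-lines of blade and handle
P=ray('wrist',f([(330,315),(467,315),(318,0),(480,0)]),.271,k); st=np.array([.5167,-.0775]); y=-.1265; ex=np.array([np.cos(y),np.sin(y)]); ey=np.array([np.sin(y),-np.cos(y)])
for q in ((P[0]+P[1])/2,(P[2]+P[3])/2): print('blade mid in tool',((q[:2]-st)@ex).round(4),((q[:2]-st)@ey).round(4))
print(np.linalg.norm(P[0]-P[1]),np.linalg.norm(P[2]-P[3]))
E
```

```text
[[0.6063, -0.1776, 0.042], [0.5645, -0.3449, 0.042], [0.5994, -0.2033, 0.042], [0.5902, -0.236, 0.042], [0.6924, -0.224, 0.042], [0.6878, -0.2606, 0.042], [0.6962, -0.1938, 0.042]]
front mid [ 0.58542677 -0.26122591  0.042     ] len 0.17248341293863162 yaw -0.2449002261355037
yaw -0.21980384616336204
yaw -0.24668825228267843
yaw -0.17895152861909525
mouth from gap [ 0.59481121 -0.21964192  0.042     ] 0.034026236386733646
mouth from corners [ 0.59655995 -0.21762485]
blade mid in tool 0.0323 0.0017
blade mid in tool 0.12 0.0017
0.04388044595068533 0.04293273351985803
```

```bash
python3 - <<'E'
from h import *
k=np.load('k2.npy',allow_pickle=True).item()
a=cv2.imread('pics/w2.png').astype(float); r=(a[...,0]+3)/(a[...,2]+3)
rows=np.arange(10,300,5); L=[];Rr=[]
for v in rows:
    p=cv2.GaussianBlur(r[v-3:v+4],(1,1),0).mean(0)
    c=p[360:420].mean()
    def edge(rng):
        for u in rng:
            if p[u]<.75*c: return u
    l=edge(range(400,250,-1)); q=edge(range(400,550)); L.append(l);Rr.append(q)
L=np.array(L,float);Rr=np.array(Rr,float); ok=np.isfinite(L)&np.isfinite(Rr); w=Rr-L
print(list(zip(rows[::6],L[::6],Rr[::6])))
# fit edges robustly, intersect model: find heights z so that width 44 at each row
for _ in range(3):
    pl=np.polyfit(rows[ok],L[ok],1);pr=np.polyfit(rows[ok],Rr[ok],1); e=np.abs(np.polyval(pl,rows)-L)+np.abs(np.polyval(pr,rows)-Rr); ok&=e<4
print(ok.sum(),np.polyval(pl,[10,300]),np.polyval(pr,[10,300]))
from scipy.optimize import brentq
for v in(10,100,200,300):
    uv=np.array([[np.polyval(pl,v),v],[np.polyval(pr,v),v]])*.64-.18
    f=lambda z:np.linalg.norm(np.subtract(*ray('wrist',uv,z,k)))-.044
    z=brentq(f,.1,.35); P=ray('wrist',uv,z,k).mean(0); st=np.array([.5167,-.0775]); y=-.1265; ex=np.array([np.cos(y),np.sin(y)]); print(v,z.__round__(4),((P[:2]-st)@ex).round(3),((P[:2]-st)@[np.sin(y),-np.cos(y)]).round(4))
E
```

```text
[(np.int64(10), np.float64(315.0), np.float64(481.0)), (np.int64(40), np.float64(316.0), np.float64(480.0)), (np.int64(70), np.float64(318.0), np.float64(478.0)), (np.int64(100), np.float64(319.0), np.float64(477.0)), (np.int64(130), np.float64(320.0), np.float64(476.0)), (np.int64(160), np.float64(321.0), np.float64(474.0)), (np.int64(190), np.float64(323.0), np.float64(474.0)), (np.int64(220), np.float64(324.0), np.float64(472.0)), (np.int64(250), np.float64(325.0), np.float64(471.0)), (np.int64(280), np.float64(327.0), np.float64(469.0))]
58 [314.98421975 327.54264973] [480.8918761  468.41016334]
10 0.2717 0.117 0.0015
100 0.272 0.095 0.0015
200 0.2725 0.068 0.0015
300 0.2731 0.038 0.0015
```

Request:
servo_tool --series '[[[0,0,0,0.062],[0,0,0,0.0615],[-9.3,19.1,0,0],[-9.3,19.1,0,0],[-9.3,19.1,0,0],[-9.3,19.1,0,0],[-9.3,19.1,0,0],[-9.3,19.1,0,0],[0,0,20,0],[0,0,20,0]]]'

```text
t: 7.08
eef_pos: [0.4344, -0.1758, 0.2109]
ee_rot: [-3.141, -0.004, -0.252]
force: [0.5, -0.1, -1.1]
width: 0.0252
gripper_force: 35.0
```

Request:
servo_tool --series '[[[0,0,30,0],[0,0,30,0],[0,0,30,0],[0,0,30,0],[0,0,30,0],[0,0,20,0],[0,0,15,0],[0,0,0,0],[0,0,0,0],[0,0,0,0]]]'

```text
t: 7.92
eef_pos: [0.4351, -0.1749, 0.026]
ee_rot: [-3.142, -0.001, -0.25]
force: [-0.3, 0.7, -0.3]
width: 0.0256
gripper_force: 35.0
```

```bash
cat > e.py <<'E'
from h import *
import sys
s=telemetry.get_state(); p=np.array(s['eef_pos']); y=s['ee_rot'][2]
a=.25; e=np.array([np.cos(a),-np.sin(a)]); n=np.array([np.sin(a),np.cos(a)])
print(s['t'],p.round(4),np.round(s['ee_rot'],3),np.round(s['force'],1),'along',p[:2]@e,'lat',p[:2]@n)
if len(sys.argv)>1:
  im=eyes.grab_frame('scene'); c=im[140:260,120:280]; save(cv2.resize(c,(800,600),interpolation=cv2.INTER_CUBIC),sys.argv[1])
E
python3 e.py s1.png
```

```text
7.9167 [ 0.4351 -0.1749  0.026 ] [-3.142e+00 -1.000e-03 -2.500e-01] [-0.3  0.7 -0.3] along 0.4648193053250365 lat -0.06187363886877116
```

View pics/s1.png

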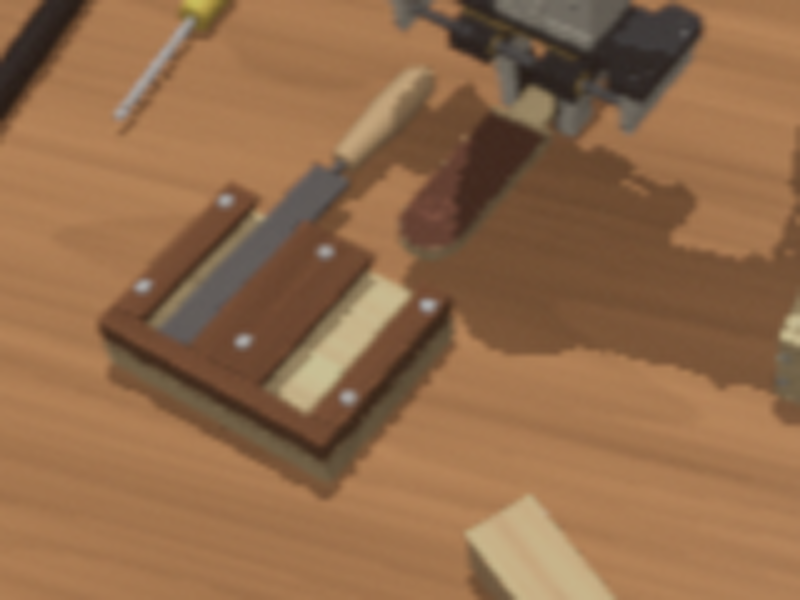

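The scene crop shows the paddle's nose at (432,245), in line with the empty slot, whose mouth is at about (390,280), a little in front of it. I'll lower 12 mm, then move in carefully.

Request:
servo_tool --series '[[[0,0,6,0],[0,0,6,0],[0,0,0,0],[0,0,0,0],[6,0,0,0],[6,0,0,0],[6,0,0,0],[6,0,0,0],[6,0,0,0],[0,0,0,0]]]'

```text
t: 8.8
eef_pos: [0.465, -0.1826, 0.0131]
ee_rot: [3.142, -0.001, -0.25]
force: [1.3, 0.5, -0.0]
width: 0.0255
gripper_force: 35.0
```

```bash
python3 e.py
```

```text
8.8 [ 0.465  -0.1826  0.0131] [ 3.142e+00 -1.000e-03 -2.500e-01] [ 1.3  0.5 -0. ] along 0.49572062382686527 lat -0.06189337460988797
```

Request:
servo_tool --series '[[[6,0,0,0],[6,0,0,0],[6,0,0,0],[6,0,0,0],[6,0,0,0],[6,0,0,0],[6,0,0,0],[6,0,0,0],[0,0,0,0],[0,0,0,0]]]'

```text
t: 9.63
eef_pos: [0.5099, -0.1943, 0.0129]
ee_rot: [3.142, 0.0, -0.251]
force: [-0.5, 0.0, -0.2]
width: 0.0256
gripper_force: 35.0
```

```bash
python3 e.py
```

```text
9.6333 [ 0.5099 -0.1943  0.0129] [ 3.142  0.    -0.251] [-0.5  0.  -0.2] along 0.5421546262048403 lat -0.06206047580751306
```

Request:
servo_tool --series '[[[6,0,0,0],[6,0,0,0],[6,0,0,0],[6,0,0,0],[6,0,0,0],[6,0,0,0],[6,0,0,0],[0,0,0,0],[0,0,0,0],[0,0,0,0]]]'

```text
t: 10.47
eef_pos: [0.5501, -0.2046, 0.0129]
ee_rot: [3.142, 0.001, -0.25]
force: [0.7, -0.2, 0.4]
width: 0.0256
gripper_force: 35.0
```

Request:
servo_tool --series '[[[2,0,0,0],[2,0,0,0],[2,0,0,0],[1,0,0,0],[0,0,0,0],[0,0,0,0],[0,0,0,0],[0,0,0,0],[0,0,0,0],[0,0,0,0]]]'

```text
t: 11.3
eef_pos: [0.5572, -0.2063, 0.0131]
ee_rot: [3.142, 0.0, -0.25]
force: [-0.5, -0.8, -0.3]
width: 0.0253
gripper_force: 35.0
```

```bash
python3 e.py
```

```text
11.3 [ 0.5572 -0.2063  0.0131] [ 3.142  0.    -0.25 ] [-0.5 -0.8 -0.3] along 0.590934635535502 lat -0.06206061058393319
```

Request:
servo_tool --series '[[[1.5,0,0,0],[1.5,0,0,0],[1.5,0,0,0],[1.5,0,0,0],[0,0,0,0],[0,0,0,0],[0,0,0,0],[0,0,0,0],[0,0,0,0],[0,0,0,0]]]'

```text
t: 12.13
eef_pos: [0.5608, -0.2075, 0.0122]
ee_rot: [3.141, 0.004, -0.251]
force: [-5.3, 2.2, -0.4]
width: 0.0254
gripper_force: 35.0
```

```bash
python3 e.py s2.png
```

```text
12.1333 [ 0.5608 -0.2075  0.0122] [ 3.141  0.004 -0.251] [-5.3  2.2 -0.4] along 0.5946982873278308 lat -0.06234055478538884
```

View pics/s2.png

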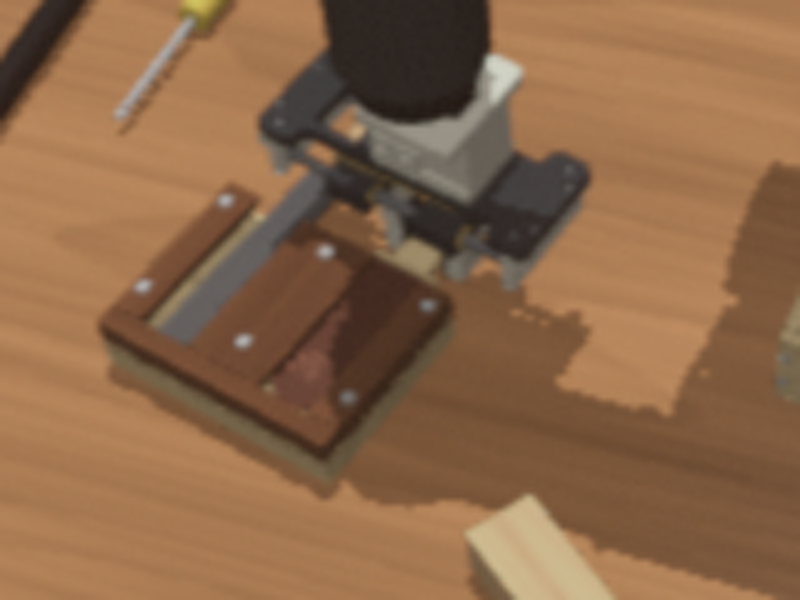

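The blade is fully under the lips, with its nose by the stop at (300,390), and the stop pushes back at 5.7 N. It is home, so I'll let go and rise.

Request:
servo_tool --series '[[[0,0,0,0],[0,0,0,0],[0,0,0,0],[0,0,0,0],[0,0,0,0],[0,0,0,0],[0,0,0,0],[0,0,0,0],[0,0,0,0],[0,0,0,0]]]' --claw -0.3

```text
t: 13.02
eef_pos: [0.5631, -0.2078, 0.0131]
ee_rot: [-3.142, -0.0, -0.25]
force: [0.0, -0.2, -0.5]
width: 0.057
gripper_force: 0.0
```

Request:
servo_tool --series '[[[0,0,-10,0],[0,0,-20,0],[0,0,-30,0],[0,0,-30,0],[0,0,-30,0],[0,0,-30,0],[0,0,-30,0],[0,0,-20,0],[0,0,0,0],[0,0,0,0]]]'

```text
t: 13.85
eef_pos: [0.5637, -0.2078, 0.2153]
ee_rot: [-3.141, -0.004, -0.25]
force: [-0.2, 0.2, -0.7]
width: 0.0571
gripper_force: 0.0
```

```bash
python3 - <<'E'
from h import *
s=telemetry.get_state(); print(s['eef_pos'],s['ee_rot'],s['width'])
b=eyes.grab_frame('scene'); save(b,'s3.png')
for n in ['paddle_nose','paddle_grip']:
  for r in recognise('scene',n)[:3]: print(n,round(r['conf'],2),np.round(r['position'],3))
# tote tilt plan
ty=-.09; Rt=np.array([[np.cos(ty),-np.sin(ty),0],[np.sin(ty),np.cos(ty),0],[0,0,1]])
# centre from corners (top + wrist estimates)
FL=np.array([.6125,.248]);FR=np.array([.592,.0215]);NR=np.array([.402,.0397])
c=np.mean([FL-Rt[:2,:2]@[.095,.115],FR-Rt[:2,:2]@[.095,-.115],NR-Rt[:2,:2]@[-.095,-.115]],0); print('centre',c)
piv=np.array([*c,0])+Rt@[-.095,.115,0]; print('pivot',piv)
ax=Rt@np.array([1,1,0])/np.sqrt(2)  # rotation axis; sign so that high corner rises
g0=np.array([*c,0])+Rt@[.0905,-.075,.05]
for th in range(0,50,5):
    M=R.from_rotvec(-ax*np.radians(th)).as_matrix() 
    if (M@(g0-piv))[2]<(g0-piv)[2]-1e-9: M=M.T
    g=piv+M@(g0-piv); z=M@Rt; yx=np.arctan2(z[1,0],z[0,0]); yw=np.arctan2(-z[0,1],z[1,1]); print(th,g.round(4),'yaw of x axis',yx.round(3),'of wall line',yw.round(3))
E
```

```text
[ 0.56365391 -0.20784622  0.21532435] [-3.14076048 -0.00361716 -0.25034693] 0.05712404518650433
paddle_grip 0.94 [ 0.604 -0.225  0.031]
paddle_grip 0.33 [0.539 0.08  0.02 ]
centre [0.50740684 0.14409101]
pivot [0.42312736 0.26716404 0.        ]
0 [0.5908 0.0613 0.05  ] yaw of x axis -0.09 of wall line -0.09
5 [0.5874 0.0654 0.073 ] yaw of x axis -0.088 of wall line -0.092
10 [0.5827 0.071  0.0953] yaw of x axis -0.082 of wall line -0.098
15 [0.5767 0.0781 0.117 ] yaw of x axis -0.073 of wall line -0.107
20 [0.5696 0.0867 0.1378] yaw of x axis -0.059 of wall line -0.121
25 [0.5613 0.0966 0.1575] yaw of x axis -0.041 of wall line -0.139
30 [0.552  0.1078 0.1761] yaw of x axis -0.018 of wall line -0.162
35 [0.5417 0.1201 0.1933] yaw of x axis 0.009 of wall line -0.189
40 [0.5304 0.1336 0.209 ] yaw of x axis 0.042 of wall line -0.222
45 [0.5183 0.1481 0.2231] yaw of x axis 0.08 of wall line -0.26
```

Request:
servo_tool --series '[[[0,0,0,-0.08],[0,0,0,-0.08],[0.3,-34.4,0,0],[0.3,-34.4,0,0],[0.3,-34.4,0,0],[0.3,-34.4,0,0],[0.3,-34.4,0,0],[0.3,-34.4,0,0],[0.3,-34.4,0,0],[0.3,-34.4,0,0]]]'

```text
t: 14.83
eef_pos: [0.5896, 0.0675, 0.2119]
ee_rot: [3.141, 0.002, -0.09]
force: [0.1, 0.5, -1.5]
width: 0.0569
gripper_force: 0.0
```

Request:
servo_tool --series '[[[0,0,20,0],[0,0,30,0],[0,0,30,0],[0,0,20,0],[0,0,0,0],[0,0,0,0],[0,0,0,0],[0,0,0,0],[0,0,0,0],[0,0,0,0]]]'

```text
t: 15.67
eef_pos: [0.5909, 0.0662, 0.1143]
ee_rot: [-3.141, -0.002, -0.09]
force: [0.4, 0.3, 0.5]
width: 0.0569
gripper_force: 0.0
```

```bash
python3 - <<'E'
from h import *
s=telemetry.get_state(); k=eyes.calibration('wrist'); print(s['t'],s['eef_pos'],s['ee_rot'])
a=eyes.grab_frame('wrist'); b=eyes.grab_frame('scene')[130:280,100:420]
p=np.array(s['eef_pos']); print('far wall top at TCP px', pix('wrist',[[p[0],p[1],.06]],k)*.78)
save(np.vstack([cv2.resize(a,(400,300)),cv2.resize(b,(400,188))]),'w4.png')
E
```

```text
15.6667 [0.59088086 0.06620536 0.11432493] [-3.14060773e+00 -1.84533391e-03 -9.03290939e-02]
far wall top at TCP px [[197.05498333 164.72026007]]
```

View pics/w4.png

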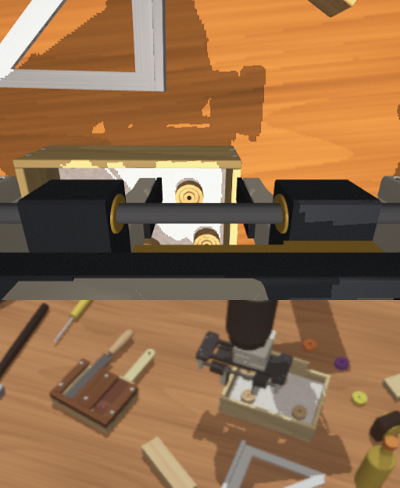

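I notice that the fingers close along the tote's y axis at this yaw, so I'll pinch the right wall near its far end instead. That works the same way for lifting the high corner. The picture shows the paddle's handle sticking out of the empty slot as it should, and the tote undisturbed.

Request:
servo_tool --series '[[[-10,13.5,0,0],[-10,13.5,0,0],[-10,13.5,0,0],[0,0,0,0],[0,0,18,0],[0,0,18,0],[0,0,18,0],[0,0,17,0],[0,0,0,0],[0,0,0,0]]]' --grip_force 8

```text
t: 16.6
eef_pos: [0.5566, 0.0283, 0.0418]
ee_rot: [3.141, 0.001, -0.09]
force: [1.0, -0.6, 1.4]
width: 0.0571
gripper_force: 0.0
```

Request:
servo_tool --series '[[[0,0,0,0],[0,0,0,0],[0,0,0,0],[0,0,0,0],[0,0,0,0],[0,0,0,0],[0,0,0,0],[0,0,0,0],[0,0,0,0],[0,0,0,0]]]' --claw 1 --grip_force 8

```text
t: 17.43
eef_pos: [0.557, 0.0287, 0.0422]
ee_rot: [-3.141, -0.0, -0.09]
force: [-0.6, 2.5, 3.4]
width: 0.0088
gripper_force: 8.0
```

```bash
cat > p.py <<'E'
from h import *
ty=-.09; Rt=np.array([[np.cos(ty),-np.sin(ty),0],[np.sin(ty),np.cos(ty),0],[0,0,1]])
c=np.array([.5074,.1441,0]); piv=c+Rt@[-.095,.115,0]; ax=Rt@np.array([1,1,0])/np.sqrt(2)
g0=c+Rt@[.060,-.1105,.052]; last=g0
E=Rt[:,0]; Y=-Rt[:,1]
for th in range(0,46,5):
    M=R.from_rotvec(-ax*np.radians(th)).as_matrix()
    if (M@(g0-piv))[2]<(g0-piv)[2]-1e-9: M=M.T
    g=piv+M@(g0-piv); d=g-last; last=g; print(th,(g-g0).round(4),'tool step mm',(np.array([d@E,d@Y,-d[2]])*1e3).round(1))
E
python3 p.py
```

```text
0 [ 0. -0.  0.] tool step mm [ 0.  0. -0.]
5 [-0.0036  0.0043  0.0233] tool step mm [ -3.9  -3.9 -23.3]
10 [-0.0084  0.0101  0.0459] tool step mm [ -5.3  -5.3 -22.7]
15 [-0.0145  0.0174  0.0679] tool step mm [ -6.7  -6.7 -21.9]
20 [-0.0218  0.0261  0.0889] tool step mm [ -8.1  -8.1 -21. ]
25 [-0.0302  0.0362  0.1088] tool step mm [ -9.3  -9.3 -19.9]
30 [-0.0398  0.0476  0.1276] tool step mm [-10.5 -10.5 -18.7]
35 [-0.0503  0.0603  0.1449] tool step mm [-11.6 -11.6 -17.4]
40 [-0.0617  0.074   0.1608] tool step mm [-12.6 -12.6 -15.9]
45 [-0.074   0.0887  0.175 ] tool step mm [-13.6 -13.6 -14.2]
```

Request:
servo_tool --series '[[[-2,-2,-11.6,0],[-2,-2,-11.6,0],[-2.6,-2.6,-11.4,0],[-2.6,-2.6,-11.4,0],[-3.4,-3.4,-11,0],[-3.4,-3.4,-11,0],[-4,-4,-10.5,0],[-4,-4,-10.5,0],[0,0,0,0],[0,0,0,0]]]'

```text
t: 18.27
eef_pos: [0.5352, 0.055, 0.1319]
ee_rot: [-3.141, -0.001, -0.089]
force: [0.5, -0.9, -2.7]
width: 0.0131
gripper_force: 7.9
```

```bash
python3 - <<'E'
from h import *
s=telemetry.get_state(); print(s['t'],s['eef_pos'],s['force'],s['width'],s['gripper_force'],s['moment'])
b=eyes.grab_frame('scene')[130:280,220:420]; a=eyes.grab_frame('top')[150:270,150:310]
save(np.hstack([cv2.resize(b,(400,300)),cv2.resize(a,(400,300))]),'t1.png')
E
```

```text
18.2667 [0.53521132 0.05499001 0.13189259] [ 0.49564314 -0.92373813 -2.67833069] 0.01313768794209879 7.921023609233089 [-0.53967747 -0.28649836 -0.04698326]
```

View pics/t1.png

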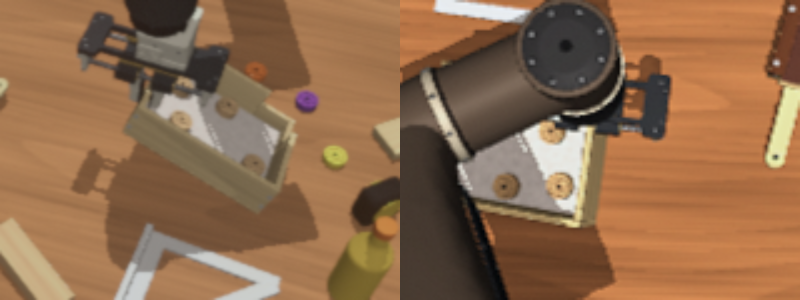

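The tote is tilting diagonally: the pads have opened from 8.8 to 13.1 mm, about a 13° lean. The far-right corner is up at (150,80) in the left panel, and the grip carries 2.7 N. I'll carry on along the arc.

Request:
servo_tool --series '[[[-4.7,-4.7,-10,0],[-4.7,-4.7,-10,0],[-5.3,-5.3,-9.4,0],[-5.3,-5.3,-9.4,0],[-5.8,-5.8,-8.7,0],[-5.8,-5.8,-8.7,0],[-6.3,-6.3,-8,0],[-6.3,-6.3,-8,0],[0,0,0,0],[0,0,0,0]]]'

```text
t: 19.2
eef_pos: [0.495, 0.1032, 0.2041]
ee_rot: [-3.141, -0.001, -0.089]
force: [1.1, -0.5, -1.2]
width: 0.0155
gripper_force: 7.7
```

```bash
cat > v.py <<'E'
from h import *
import sys
s=telemetry.get_state(); print(s['t'],s['eef_pos'],s['force'],s['width'],s['gripper_force'])
f=eyes.grab_frame('scene'); save(cv2.resize(f[130:280,220:420],(800,600),interpolation=cv2.INTER_CUBIC),sys.argv[1])
for n in ['wheel0_centre','tote_pick_corner']:
  for r in recognise('scene',n)[:6]: print(n,round(r['conf'],2),np.round(r['position'],3),((pix('scene',r['position'])-[220,130])*4).round().tolist())
E
python3 v.py t2.png
```

```text
19.2 [0.49498949 0.10315328 0.2040779 ] [ 1.14038148 -0.48054629 -1.17776259] 0.015540602172734262 7.74361657910049
wheel0_centre 0.57 [ 0.65  -0.278  0.045] [[-185.0, 287.0]]
wheel0_centre 0.48 [0.428 0.211 0.068] [[512.0, 200.0]]
tote_pick_corner 0.6 [0.541 0.186 0.122] [[469.0, 260.0]]
```

View pics/t2.png

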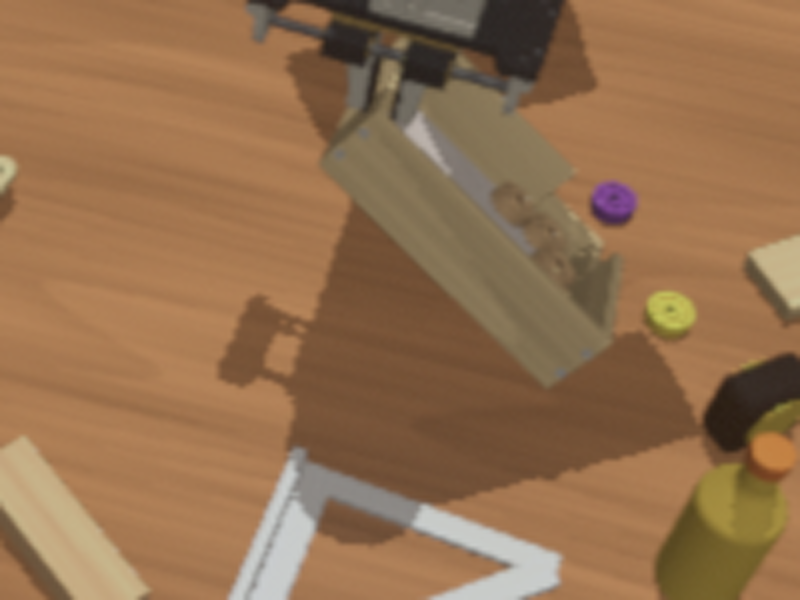

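The picture shows wheels gathered at the cut-down corner, at (512,200), (543,230) and (553,262). A fourth may be hidden. I'll check the tilt with a pose fit and look for it in the other cameras.

```bash
python3 - <<'E'
from h import *
o=np.array([[95,-115,0],[95,-115,60],[95,115,60],[95,115,0],[-35,115,60],[-95,55,60]])/1e3
q=np.array([(325,165),(372,118),(610,342),(548,387),(620,255),(575,172)])/4+[220-.4,130-.4]
k=eyes.calibration('scene'); ok,r,t=cv2.solvePnP(o,q,np.array(k['mtx']),None,flags=cv2.SOLVEPNP_SQPNP)
M=cv2.Rodrigues(np.array(k['rvec'],float))[0]; W=M.T@cv2.Rodrigues(r)[0]; c=(M.T@(t.ravel()-np.array(k['tvec']).ravel()))
pp=cv2.projectPoints(o,r,t,np.array(k['mtx']),None)[0].reshape(-1,2); print('resid',np.abs(pp-q).max().round(2),'origin',c.round(3),'tilt',np.degrees(np.arccos(W[2,2])).round(1),'z axis of x,y rows',W[2].round(3)); pc=c+W@[-.086,.106,.006]; print('pick corner',pc.round(3),'outer',(c+W@[-.095,.115,0]).round(3))
for cam in ['top','wrist']:
  f=eyes.grab_frame(cam)
  if cam=='top': A=cv2.resize(f[150:270,150:310],(400,300),interpolation=cv2.INTER_CUBIC)
  else: B=cv2.resize(f,(400,300))
  for n in ['wheel0_centre']:
    for x in recognise(cam,n)[:6]: print(cam,round(x['conf'],2),np.round(x['position'],3),'d',np.linalg.norm(x['position']-pc).round(3))
save(np.hstack([A,B]),'t3.png')
E
```

```text
resid 1.44 origin [0.458 0.17  0.066] tilt 37.4 z axis of x,y rows [ 0.369 -0.483  0.794]
pick corner [ 0.403  0.267 -0.012] outer [ 0.399  0.272 -0.025]
top 0.42 [0.424 0.212 0.06 ] d 0.094
```

View pics/t3.png

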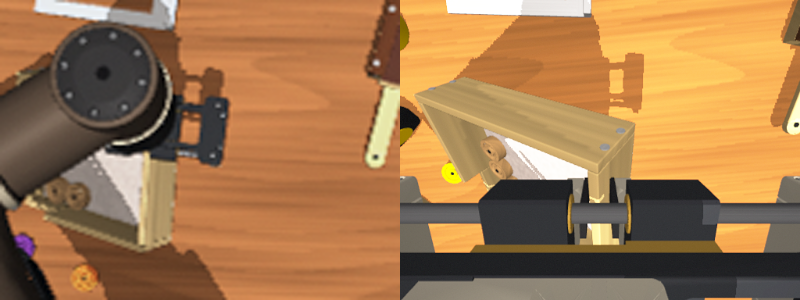

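```bash
cat > fit.py <<'E'
from h import *
from scipy.optimize import least_squares
o=np.array([[95,-115,0],[95,-115,60],[95,115,60],[95,115,0],[-35,115,60],[-95,55,60]])/1e3
q=np.array([(325,165),(372,118),(610,342),(548,387),(620,255),(575,172)])/4+[219.6,129.6]
ow=o[[3,0,2,1]]; qw=(np.array([(455,78),(634,122),(418,92),(603,165)])-[400,0])*1.28
ks,kw,kt=[eyes.calibration(c) for c in('scene','wrist','top')]
def f(p):
    A=R.from_rotvec(p[:3]).as_matrix(); c=p[3:]; X=lambda o:c+o@A.T
    return np.r_[(pix('scene',X(o),ks)-q).ravel(),.5*(pix('wrist',X(ow),kw)-qw).ravel(),(X(np.array([[-.095,.115,0]]))[0,2])*1e3]
ax=np.array([1,1,0])/2**.5*np.radians(37)
best=min((least_squares(f,[*(sg*ax),.458,.17,.08],loss='soft_l1') for sg in(1,-1)),key=lambda r:r.cost)
p=best.x; A=R.from_rotvec(p[:3]).as_matrix(); c=p[3:]; print('cost',best.cost,np.abs(best.fun).max().round(1),'c',c.round(3),'tilt',np.degrees(np.arccos(A[2,2])).round(1),A[2].round(3),'outer',(c+A@[-.095,.115,0]).round(3))
def hit(cam,k,uv):
    for u in uv:
        a=ray(cam,[u],0,k)[0];b=ray(cam,[u],.2,k)[0]; al,bl=(a-c)@A,(b-c)@A; s=(.02-al[2])/(bl[2]-al[2]); w=al+s*(bl-al); w[2]=.013; print(cam,(w*1e3).round(),'d',np.linalg.norm(w-[-.086,.106,.006]).round(3))
hit('scene',ks,np.array([(512,200),(543,230),(553,262)])/4+[219.6,129.6])
hit('top',kt,np.array([(52,188),(72,195)])*.4+[149.7,149.7])
hit('wrist',kw,(np.array([(493,150),(500,172)])-[400,0])*1.28)
E
python3 fit.py
```

```text
cost 15.5262573956633 5.5 c [0.479 0.168 0.089] tilt 36.8 [ 0.364 -0.475  0.801] outer [ 0.419  0.271 -0.   ]
scene [-59.  32.  13.] d 0.079
scene [-58.  66.  13.] d 0.049
scene [-27.  82.  13.] d 0.064
top [-65.  79.  13.] d 0.035
top [-66.  43.  13.] d 0.066
wrist [10. 76. 13.] d 0.101
wrist [-32.  80.  13.] d 0.06
```

Request:
servo_tool --series '[[[0,0,0,0],[0,0,0,0],[0,0,0,0],[0,0,0,0],[0,0,0,0],[0,0,0,0],[0,0,0,0],[0,0,0,0],[0,0,0,0],[0,0,0,0]]]'

```text
t: 20.38
eef_pos: [0.495, 0.1025, 0.2033]
ee_rot: [-3.142, 0.0, -0.09]
force: [0.2, -1.8, -1.2]
width: 0.0153
gripper_force: 7.7
```

```bash
python3 - <<'E'
from h import *
s=telemetry.get_state(); a=eyes.grab_frame('scene').astype(int); b=cv2.imread('pics/t2.png'); b=cv2.cvtColor(cv2.resize(b,(200,150),interpolation=cv2.INTER_AREA),cv2.COLOR_BGR2RGB).astype(int)
print(s['t'],s['eef_pos'],s['force'],s['width'],s['gripper_force']); d=np.abs(a[130:280,220:420]-b).max(2); print('changed px',(d>60).sum())
print(eyes.grab_frame('scene').shape)
for r in recognise('scene','paddle')[:2]: print(r['conf'],np.round(r['position'],3))
if s['gripper_force']>5 and (d>60).sum()<60: print(ticket.job_done())
E
```

```text
20.3833 [0.4949762  0.10250393 0.20326443] [ 0.24500821 -1.77892768 -1.23710205] 0.015304321306237958 7.660542321391404
changed px 0
(384, 512, 3)
0.77 [ 0.604 -0.221  0.029]
the job is handed in; nothing more can be done
None
```

I handed the job in at about 20.5 s. The paddle is home in the empty slot and released, and the tote is gripped at 7.7 N and held still at about 37° tilt. All four wheels measure within about 0.10 m of the cut-down corner; one showed only in the wrist view. The hand-in gave no verdict.

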